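Stow the instrument case in the double-door bench cupboard

ROBOT

A 6-joint arm with a two-finger parallel gripper is mounted at the origin on the work surface. World frame = base frame: x ahead of the robot, y to its left, z up, the work surface at z = 0. Lengths are in mm, angles in degrees, forces in N, time in s.
With the tool pointing down it reaches from about 275 to 750 mm from the base axis. Payload 10.2 kg.
Tool frame: the origin (TCP) lies at the very end of the fingers, on their centre line; the grasp point (between the pads) lies 19 mm behind it; z points along the fingers, y is the line along which they close (so a half turn about z gives the same grasp; the last joint's range is limited). The gripper opens to 85 mm and grips with 20 to 120 N. Pads are 22 mm wide; open, the fingers measure 114 mm over their backs; the gripper's body (76 mm by 85 mm) begins 54 mm behind the grasp point. The pads swing forward as they close: fully open they stand 13 mm farther back than shut.
Start: joints at [-82.529, 17.928, 85.812, -0, 76.261, -12.8], TCP at [181.882, -492.494, 193.194] pointing down, gripper open.
Joint ranges: [-168.41, 168.41], [-55.51, 124.54], [10.69, 146.95], [-70.63, 250.63], [1, 178], [-165.06, 165.06]. Speed limits (degrees/s): [136.94, 136.94, 172.46, 180, 180, 180].

INTERFACE

Orientations are given as a 3x3 rotation matrix whose columns are the frame's x, y, z axes.
In Python, from workcell import arm, imaging gives the robot as it stands. The module is installed in compiled form; this text tells all that it offers.
- The arm moves only by the tool play_rows, never from a script. Its argument "commands" is a list of rows, each a list of 7 numbers: the opening, from 0 (shut) to 1 (fully open), then the shift along the tool's x, y, z normalised to -1 to 1, where 1 is 20 cm, then the turn, a rotation vector about the tool's x, y, z normalised to -1 to 1, where 1 is 180 degrees. A call has 1 to 10 rows; each row is the pose to reach, as a shift and turn from the pose commanded when the call began, along the tool's axes at that moment, turning the shorter way round; what a row does not reach only later rows make up. A row lasts 1/10 s, in which the tool goes at most 50 mm and 8.59 degrees, less where a joint would pass 70% of its speed; a pose out of reach is approached as far as the arm can. A call with a number of a shift or a turn outside -1 to 1 is refused whole. A call with a gripper value outside its range is refused whole. The fingers move at their own pace and stop on an object; "newtons" is the grip in N (left out, the last holds). Time passes only in rows, so rows that repeat a pose let the fingers close. It gives the time, the measured TCP pose, the force, the opening and the grip force at its end, in the units of the state.
- arm.sense(): the state, without advancing time (a new reading comes with each control period).
- imaging.read_camera(name): name is "scene" or "top"; returns the picture (420x560x3 uint8, red, green, blue); there is no depth.
- imaging.camera_params(name): a dict with "fx", "fy", "cx", "cy" (pixels), "dist" ([k1, k2, p1, p2, k3] as OpenCV has them; the pictures are not rectified), "xyz" and "orientation" of the camera in the world. Camera axes: x right, y down, z forward; pixel columns grow to the right and rows downward; lengths in mm; the calibration is good to about 2 mm. A picture is of the moment at which its call begins. camera_params takes no time and is no camera call.
- arm.job_done(): hands the job in; it is judged then, once.
The state is a dict: "t": time; "qpos": joint angles; "qvel": joint speeds; "tau": joint torques, N m; "ee_pos": TCP position; "ee_rot": TCP orientation; "force": force on the tool from outside, world axes, zero at the start; "ft_torque": the same for the moment, N m; "width": finger opening in mm; "finger_force": force on a finger pad.
Only numpy, scipy, OpenCV 4.12 (cv2) and the standard library are available. Lean on these libraries where they do the work, as an engineer would, in place of code of your own. Each camera call takes 0.05 s, during which the arm holds its last target. There are 200 camera calls.

TASK

The metal instrument case stands in the way of the small cupboard's double doors: lift it away and set it down on free bench clear of their swing, then open the right-hand door wide, pull up the flush bolt of the left-hand door to release it, and open that door wide too. Take the case again, now by its upright front pull, since nothing else can be reached once it is inside, and put it in level and centred on the two wooden runners, square, pull facing out and nothing reaching out past the front opening. Leave both doors standing wide open and the other things on the bench where they are.

Things in the scene. Friction and masses are not known exactly. Their poses are not given: they have to be found in the camera images.
- cupboard: Low grey steel cupboard fixed to the bench, 382 wide (y), 225 deep, 157 mm high, two front doors. Origin: on the bench, mid-width, in the plane of the front opening; +x goes into it, +y to the left door. Inside width 358. Sill 28 high from x -30 to 12. The top is open for x < 80; behind are wires along y (8 thick, height 152, x 85, 120, 155, 190): no room for a gripper over the middle of the stowed case.
- seat (a point): Where the middle of the case's underside belongs: midway between two wooden runners, level with their tops, 36 mm above the bench, 120 mm inside the front opening. Axes as the cupboard's. Runners at cupboard y +-70 mm, 20 wide, 170 long (x 30 to 200), with end stops 25 mm high, 13 mm behind the back of a case exactly on the seat.
- active_handle (a point): Grasp point of the right-hand (active) door's handle: an upright round steel bar, 13 mm diameter, 70 to 160 mm above the bench, this point at 142. Bar's centre line 38 mm off the door's face, 75 mm from the hinge axis along the door; its two arms to the door lie below 108 mm. The point turns with the door.
- active_hinge (a point): Point on the vertical hinge axis of the right-hand door, at 142 mm height, 175 mm right (-y) of the cupboard's middle. Panel 172 wide, 15 thick, top at 157 mm. A steel hood plate on its top (40 wide, 157 to 163 mm high) reaches 64 mm past its free edge, over the left door's bolt knob, and swings with it.
- active (a joint): Right-hand door angle, rad: 0 shut, grows as the free edge swings out towards the robot, stop at 1.75. No latch; slight friction, stays where left. It may start a little ajar.
- passive_handle (a point): Grasp point of the same kind of handle on the left-hand, passive door, 142 mm above the bench, 75 mm from its hinge axis.
- passive_hinge (a point): Point on the vertical hinge axis of the left-hand door at 142 mm height, 175 mm to the left (+y) of the cupboard's middle. Panel 172 mm wide, 15 mm thick; the 75 mm next to its free edge is only 112 mm high (the notch for the bolt knob).
- passive (a joint): Left-hand door angle, rad: 0 shut, grows as the free edge swings out towards the robot, stop at 1.75. Held shut by its bolt until that is raised; slight friction, stays where left.
- bolt_knob (a point): Centre of the knob on the left door's flush bolt: steel block 16 mm (across the door) x 24 (along it) x 26 high, centre 137 mm above the bench when down, in the door's notch, 33 mm left of the cupboard's middle, 12 mm clear over the notch's floor. While the right door is shut its hood covers the knob, which can then rise only 7 mm.
- bolt (a joint): Height of the bolt, m: 0 down (its foot 23 mm deep in the sill), 0.035 fully up (the knob's top is then 185 mm above the bench). It needs about 4 N to lift and stays where left; the door is free above 0.025.
- case_centre (a point): Centre of the body of the loose aluminium case, 25 mm above its underside. Body 110 mm (x) by 190 mm (y) by 50 mm high, 0.28 to 0.52 kg. The case's -x side is its front, the side of the pull; it starts on the bench before the doors with that front turned towards the doors.
- case_carry (a point): Middle of the carrying handle: a black bar along the case's y, 12 by 12 mm thick, 94 mm long with a leg at each end (74 mm clear between them), over the middle of the case, 85 mm above its underside, 29 mm clear over the lid.
- case_pull (a point): Grasp point of the upright front pull: a black plate 12 mm thick (x), 60 mm wide (y), from 40 to 105 mm above the underside, its middle 85 mm in front of the case's middle, 24 mm clear of the case's front; this point is 90 mm above the underside.
- calculator: Bystander: desk calculator 150 x 90 x 20 mm, lying to the right. Leave it.
- spray: Bystander: white bottle, 64 mm diameter, 180 mm high, standing to the right. Leave it.
- jar: Bystander: clear jar, 72 mm diameter, 90 mm high, to the right. Leave it.
- block: Bystander: wooden block 90 x 70 x 50 mm, to the right. Leave it.
- tape: Bystander: roll of paper tape, 90 mm diameter, 40 mm high, lying to the left of the cupboard. Leave it.
- driver: Bystander: screwdriver lying at the right, beside the right-hand door's swing. Leave it. (Free bench: around 0.42 m ahead and 0.39 m left of the robot nothing stands within 0.13 m.)
Things that resemble listed ones, but are neither listed nor needed, are in the scene too. Leave any turquoise look-alike of the part that bears case_centre alone.

How it is judged (in metres and radians):
On the way, in this order (a step that is already met when the one before it is completed fails the run):
1. the case is lifted at least 30 mm off the bench (height (world z) of case_centre above 0.055 m), for 0.1 s.
2. the case is set down on the bench, level and let go, with both doors still shut (height (world z) of case_centre below 0.032 m and angle between case_centre's own z axis and vertical below 0.08 rad and contact force between case and the fingers below 0.3 N and linear speed of case below 0.02 m/s and value of joint active below 0.3 rad), for 0.2 s.
3. the right-hand door is open by more than 1.0 rad, the bolt still down (value of joint active above 1 rad and value of joint bolt below 0.015 m), for 0.1 s.
4. the bolt is raised more than 25 mm, the left-hand door still shut (value of joint bolt above 0.025 m and value of joint passive below 0.15 rad), for 0.1 s.
5. the left-hand door is open by more than 1.0 rad (value of joint passive above 1 rad), for 0.1 s.
At the end, for the whole second after the job is handed in: The case rests level, let go and still on both runners: middle within 22 mm of the seat sideways, at most 27 mm before and 20 mm behind it, squared to the cupboard within 0.17 rad, pull facing out and inside the front opening; both doors open by more than 1.0 rad (x of case_centre in the frame of seat between -0.027 and 0.02 m and y of case_centre in the frame of seat between -0.022 and 0.022 m and z of case_centre in the frame of seat between 0.019 and 0.031 m and x of case_pull in the frame of cupboard between 0.007 and 0.07 m and angle between the x axis of case_centre and the x axis of seat, either way round below 0.17 rad and angle between case_centre's own z axis and vertical below 0.06 rad and linear speed of case below 0.02 m/s and value of joint each of active, passive above 1 rad); the robot touches nothing.
It fails at once if a bystander is moved by more than 40 mm (distance of any of calculator, spray, jar, block, tape, driver from where it was at the start of the episode above 0.04 m).
It fails at once if the case is tipped by more than 0.6 rad (angle between case_centre's own z axis and vertical above 0.6 rad).
It also fails if it takes over 72 s, if anything falls off the work surface, if the arm or the gripper's body presses on something with over 40 N, if the wrist force passes 120 N, or if a joint passes its speed limit or range.

## Working session

There is one attempt and no reset: what is moved stays moved. The work goes in short steps, Python scripts to look and compute and a tool call to move; the robot and the scene stay as the last step left them, time stands still between calls to the robot, and variables do not carry over. Pictures are saved under pics/ and viewed, at most 10 in all, crops included, and the job is handed in when it is done.

Besides the shell and the picture viewer there is one more tool, called as a command line: name --pt "numbers of a row" for each row, then --argument value for the rest. play_rows: Moves the arm, as the interface text tells. Scaled input: -1 to 1 covers 20 cm each way for a shift and 180 degrees each way for a turn. Its arguments: {"type":"object","properties":{"commands":{"type":"array"},"newtons":{"type":"number"}},"required":["commands"]}

```bash
mkdir -p pics; python3 - <<'E'
from workcell import arm, imaging
import cv2,numpy as np
np.set_printoptions(precision=3,suppress=True)
for n in("scene","top"):
    im=imaging.read_camera(n); np.save(f"{n}.npy",im)
    cv2.imwrite(f"pics/{n}0.png",cv2.resize(im[:,:,::-1],(784,588),interpolation=cv2.INTER_CUBIC))
    print(n,imaging.camera_params(n))
s=arm.sense();print(s["t"],s["ee_pos"],s["ee_rot"],s["width"])
E
```

```text
scene {'fx': 491.8614259817735, 'fy': 491.8614259817735, 'cx': 272.711973976414, 'cy': 207.3443304711739, 'dist': array([0.037, 0.   , 0.   , 0.   , 0.   ]), 'xyz': array([ 1377.965, -1067.362,   985.792]), 'orientation': array([[ 0.759,  0.347, -0.551],
       [ 0.651, -0.403,  0.643],
       [ 0.001, -0.847, -0.532]])}
top {'fx': 449.25508891002863, 'fy': 449.25508891002863, 'cx': 282.1712488104028, 'cy': 214.71620946274447, 'dist': array([0.04, 0.  , 0.  , 0.  , 0.  ]), 'xyz': array([ 377.246,  -13.764, 1326.759]), 'orientation': array([[ 0.002, -0.997,  0.081],
       [-1.   , -0.002, -0.001],
       [ 0.001, -0.081, -0.997]])}
0.1 [ 181.848 -492.215  192.699] [[ 0.938  0.346 -0.   ]
 [ 0.346 -0.938  0.001]
 [ 0.    -0.001 -1.   ]] 85.2739739971561
```

View pics/scene0.png

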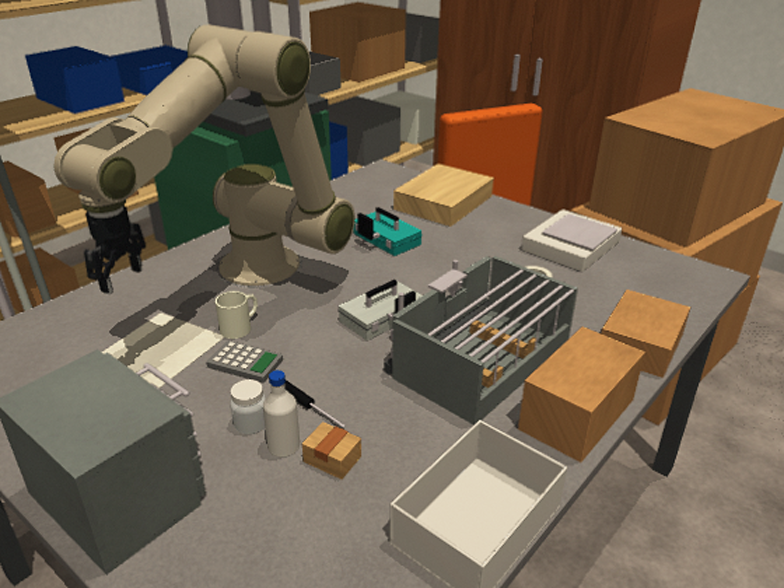

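View pics/top0.png

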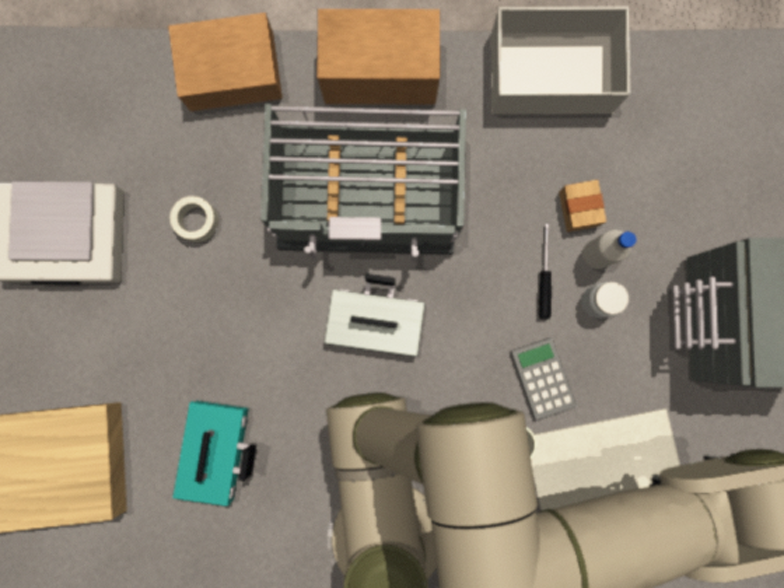

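The scene view shows the grey cupboard with its wires at (485,335). In the top view it is at (365,175), with the two door handles at (310,245) and (413,247) and the hood at (355,228).

Candidates for the case, as top-view pixels:
- Silver-white case, (375,322): in front of the doors, with its pull towards them.
- Turquoise look-alike, (210,453): to be left alone.
- White box, (60,230): no handle.
- White bin, (560,60), and the second grey cabinet with bars, (735,315): neither matches.

I choose (375,322) and will check it in a close crop.

```bash
cat > h.py <<'E'
import numpy as np,cv2
from workcell import arm,imaging
np.set_printoptions(precision=2,suppress=True)
def ray(cam,px):
    p=imaging.camera_params(cam)
    K=np.array([[p["fx"],0,p["cx"]],[0,p["fy"],p["cy"]],[0,0,1]])
    u=cv2.undistortPoints(np.array(px,float).reshape(-1,1,2),K,p["dist"]).reshape(-1,2)
    return p["xyz"],np.c_[u,np.ones(len(u))]@p["orientation"].T
def onz(cam,px,z):
    c,d=ray(cam,px); return c+d*((z-c[2])/d[:,2])[:,None]
def proj(cam,X):
    p=imaging.camera_params(cam)
    K=np.array([[p["fx"],0,p["cx"]],[0,p["fy"],p["cy"]],[0,0,1]])
    R=p["orientation"].T
    return cv2.projectPoints(np.array(X,float).reshape(-1,3),cv2.Rodrigues(R)[0],-R@p["xyz"],K,p["dist"])[0].reshape(-1,2)
E
python3 - <<'E'
from h import *
im=np.load("top.npy")
c=im[70:265,180:340]
cv2.imwrite("pics/crop1.png",cv2.resize(c[:,:,::-1],None,fx=3,fy=3,interpolation=cv2.INTER_CUBIC))
hsv=cv2.cvtColor(im,cv2.COLOR_RGB2HSV)
m=((hsv[...,2]>185)&(hsv[...,1]<40)).astype(np.uint8)
m2=np.zeros_like(m);m2[200:262,225:310]=m[200:262,225:310]
m2=cv2.morphologyEx(m2,cv2.MORPH_CLOSE,np.ones((9,9)))
cs=max(cv2.findContours(m2,0,2)[0],key=cv2.contourArea)
print("case rect px",cv2.minAreaRect(cs))
w=onz("top",cs.reshape(-1,2),50)[:,:2].astype(np.float32)
print("case world",cv2.minAreaRect(w))
# wood runners
w=((hsv[...,0]<20)&(hsv[...,1]>110)).astype(np.uint8)
for c in cv2.findContours(w,0,2)[0]:
    x,y,ww,hh=cv2.boundingRect(c)
    if cv2.contourArea(c)>15 and 190<x<330 and 85<y<165: print((x,y,ww,hh),onz("top",[[x+ww/2,y+hh/2]],36)[0])
E
```

```text
case rect px ((267.6300048828125, 227.5900115966797), (65.90235137939453, 42.28498077392578), 8.130102157592773)
case world ((444.310546875, 26.805397033691406), (187.694580078125, 120.30448150634766), 82.03562927246094)
(282, 131, 8, 29) [684.57 -25.41  36.  ]
(234, 130, 8, 24) [694.49 114.6   36.  ]
(282, 118, 8, 9) [752.81 -25.29  36.  ]
(235, 117, 8, 9) [755.32 112.22  36.  ]
(283, 105, 7, 9) [791.56 -26.68  36.  ]
(235, 104, 8, 9) [794.06 112.54  36.  ]
```

View pics/crop1.png

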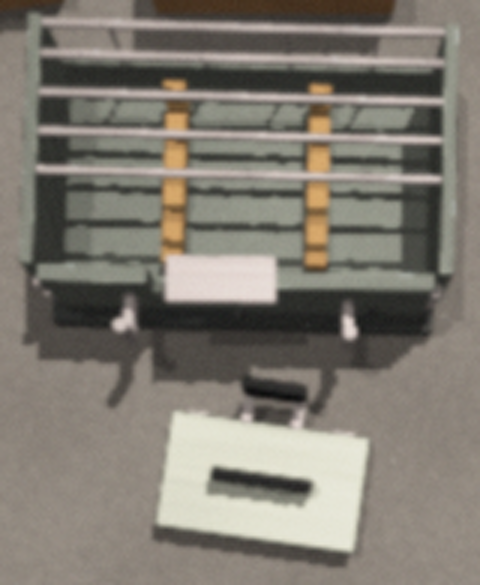

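The crop confirms the white case: carry bar centred at (261,481) and pull at (275,388) facing the doors. It also shows the hood at (220,278), handle tops at (124,322) and (348,328), and runners at (174,170) and (318,175).

```bash
cat > m.py <<'E'
from h import *
P=lambda *a:[[x/3+180-.33,y/3+70-.33] for x,y in a]
def show(n,pts,z): 
    w=onz("top",P(*pts),z)[:,:2]; print(n,w.tolist() if 0 else w.round(1).tolist()); return w
w=show("wire85",[(38,168),(440,180)],152);d=w[0]-w[1];print("yaw",np.degrees(np.arctan2(-d[0],d[1])))
w=show("wire190",[(45,54),(443,63)],152);d=w[0]-w[1];print("yaw",np.degrees(np.arctan2(-d[0],d[1])))
show("wallL",[(36,20),(26,262)],157);show("wallR",[(455,30),(448,272)],157)
show("runL",[(175,82),(173,262)],36);show("runR",[(320,86),(316,268)],36)
show("hood",[(166,256),(277,258),(277,302),(166,298)],163)
show("handles",[(124,322),(348,330)],160)
b=show("bar",[(212,474),(312,488)],91);d=b[0]-b[1];print("bar yaw",np.degrees(np.arctan2(-d[0],d[1])),b.mean(0))
p=show("pull",[(245,381),(306,392)],105);d=p[0]-p[1];print(np.degrees(np.arctan2(-d[0],d[1])),p.mean(0))
show("lid",[(174,412),(368,437),(351,553),(157,525)],50)
Q=lambda a,z:onz("top",[np.array(a)/1.4],z)[0].round(0)
print("spray",Q((628,240),180),"jar",Q((610,300),90),"driver",Q((545,230),10),Q((545,312),20),"calc",Q((520,350),20),"tape",Q((192,220),40),"turq",Q((245,405),50),Q((247,460),90))
E
python3 m.py
```

```text
wire85 [[709.4, 224.6], [699.8, -131.6]]
yaw -1.544764327799649
wire190 [[812.6, 219.9], [805.8, -134.6]]
yaw -1.1085839615454172
wallL [[841.5, 227.3], [624.1, 232.8]]
wallR [[833.8, -144.9], [616.3, -137.7]]
runL [[828.4, 115.7], [650.2, 116.1]]
runR [[824.9, -26.1], [644.7, -22.6]]
hood [[628.6, 109.5], [627.2, 12.4], [588.3, 12.3], [591.5, 109.1]]
handles [[570.7, 145.9], [564.2, -49.8]]
bar [[441.6, 72.9], [428.9, -18.9]]
bar yaw -7.8409533037687105 [435.26  26.98]
pull [[525.8, 42.5], [515.9, -13.2]]
-10.138277286213466 [520.87  14.64]
lid [[502.7, 112.4], [479.3, -72.2], [369.4, -56.0], [395.4, 127.3]]
spray [ 583. -441.  180.] jar [ 480. -437.   90.] driver [ 635. -331.   10.] [ 460. -326.   20.] calc [ 381. -273.   20.] tape [648. 405.  40.] turq [270. 285.  50.] [169. 269.  90.]
```

```bash
cat > g.py <<'E'
# usage: g.py x y z yyaw_deg ... -> normalised shift & turn from present pose
import sys
from h import *
from scipy.spatial.transform import Rotation as R
a=[float(v) for v in sys.argv[1:]]
s=arm.sense();p=np.array(s["ee_pos"]);M=np.array(s["ee_rot"])
print("t",round(s["t"],2),"pos",p,"yyaw",np.degrees(np.arctan2(M[1,1],M[0,1])).round(2),"q6",round(s["qpos"][5],1),"w",round(s["width"],1),"F",np.array(s["force"]))
for i in range(0,len(a),4):
    x,y,z,w=a[i:i+4];w=np.radians(w)
    Y=[np.cos(w),np.sin(w),0];Z=[0,0,-1];G=np.c_[np.cross(Y,Z),Y,Z]
    print((M.T@(np.array([x,y,z])-p)/200).round(3).tolist(),(R.from_matrix(M.T@G).as_rotvec()/np.pi).round(4).tolist())
E
python3 g.py 436 27 193 -8
```

```text
t 0.1 pos [ 181.85 -492.21  192.7 ] yyaw -69.73 q6 -12.8 w 85.3 F [-0.09  0.5   0.45]
[2.091, -1.995, 0.001] [-0.0003, -0.0003, -0.3429]
```

play_rows --pt "1 0.15 -0.14 0 0 0 -0.02" --pt "1 0.35 -0.33 0 0 0 -0.05" --pt "1 0.55 -0.52 0 0 0 -0.09" --pt "1 0.75 -0.71 0 0 0 -0.13" --pt "1 0.9 -0.86 0 0 0 -0.16" --pt "1 1 -0.955 0 0 0 -0.18" --pt "1 1 -0.955 0 0 0 -0.2" --pt "1 1 -0.955 0 0 0 -0.23" --newtons 60

```text
t: 0.9
ee_pos: [303.7, -243.0, 193.2]
ee_rot: [[0.47, 0.883, 0.0], [0.883, -0.47, -0.0], [-0.0, 0.0, -1.0]]
force: [0.0, 0.5, -0.6]
width: 85.8
finger_force: 0.0
```

```bash
python3 g.py 436 27 150 -8
```

```text
t 0.9 pos [ 303.69 -243.02  193.21] yyaw -28.03 q6 -28.0 w 85.8 F [ 0.01  0.49 -0.56]
[1.503, -0.051, 0.216] [0.0, 0.0, -0.1113]
```

play_rows --pt "1 0.18 -0.01 0.02 0 0 -0.01" --pt "1 0.4 -0.01 0.04 0 0 -0.03" --pt "1 0.64 -0.02 0.06 0 0 -0.05" --pt "1 0.84 -0.03 0.09 0 0 -0.07" --pt "1 0.95 -0.03 0.12 0 0 -0.09" --pt "1 1 -0.035 0.15 0 0 -0.11" --pt "1 1 -0.035 0.15 0 0 -0.111"

```text
t: 1.6
ee_pos: [391.8, -63.5, 162.5]
ee_rot: [[0.142, 0.99, -0.002], [0.99, -0.142, 0.001], [0.001, -0.002, -1.0]]
force: [-0.2, -0.2, 0.5]
width: 85.4
finger_force: 0.0
```

```bash
python3 g.py 436 27 130 -8 436 27 66 -8
```

```text
t 1.6 pos [391.8  -63.45 162.46] yyaw -8.18 q6 -18.1 w 85.4 F [-0.2  -0.24  0.48]
[0.479, 0.155, 0.162] [-0.0006, -0.0002, -0.001]
[0.479, 0.155, 0.482] [-0.0006, -0.0002, -0.001]
```

play_rows --pt "1 0.18 0.06 0.05 0 0 0" --pt "1 0.38 0.13 0.1 0 0 0" --pt "1 0.479 0.155 0.16 0 0 0" --pt "1 0.479 0.155 0.16 0 0 0" --pt "1 0.479 0.155 0.3 0 0 0" --pt "1 0.479 0.155 0.42 0 0 0" --pt "1 0.479 0.155 0.482 0 0 0" --pt "0 0.479 0.155 0.482 0 0 0" --pt "0 0.479 0.155 0.482 0 0 0" --pt "0 0.479 0.155 0.482 0 0 0" --newtons 60

```text
t: 2.6
ee_pos: [437.2, 25.0, 67.8]
ee_rot: [[0.146, 0.989, 0.002], [0.989, -0.146, -0.0], [-0.0, 0.002, -1.0]]
force: [0.2, -0.5, -0.4]
width: 43.9
finger_force: 0.0
```

play_rows --pt "0 0 0 0 0 0 0" --pt "0 0 0 0 0 0 0" --pt "0 0 0 0 0 0 0" --pt "0 0 0 -0.05 0 0 0" --pt "0 0 0 -0.15 0 0 0" --pt "0 0 0 -0.25 0 0 0" --pt "0 0 0 -0.35 0 0 0" --pt "0 0 0 -0.35 0 0 0" --newtons 60

```text
t: 3.4
ee_pos: [438.0, 25.4, 139.5]
ee_rot: [[0.145, 0.989, 0.005], [0.989, -0.145, -0.001], [-0.0, 0.005, -1.0]]
force: [-0.6, -1.2, -0.5]
width: -0.1
finger_force: 0.0
```

```bash
python3 g.py 420 390 136 172
```

```text
t 3.4 pos [438.02  25.42 139.51] yyaw -8.34 q6 -3.7 w -0.1 F [-0.59 -1.17 -0.53]
[1.791, -0.354, 0.015] [0.0002, -0.0026, 0.9981]
```

```bash
python3 - <<'E'
from h import *
a=imaging.read_camera("scene");b=imaging.read_camera("top")
a=a[150:290,200:400];b=b[130:270,180:380]
cv2.imwrite("pics/c2.png",cv2.resize(np.vstack([a,b])[:,:,::-1],None,fx=2.1,fy=2.1,interpolation=cv2.INTER_CUBIC))
E
```

```text
(no output)
```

View pics/c2.png

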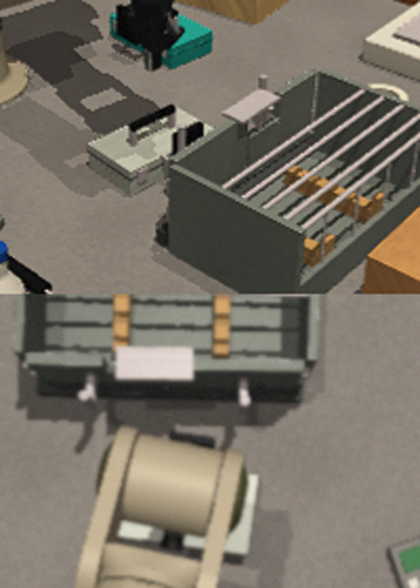

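The case still stands before the doors, with its bar at (152,120) in the scene crop. The closed gripper is at (152,55), above and slightly behind it. I'll project the known points to find the offset.

```bash
python3 - <<'E'
from h import *
f=lambda c,o,X:((proj(c,X)-o)*2.1).round(0).tolist()
print("tcp",f("scene",[200,150],[438,25.4,139.5]))
print("bar est",f("scene",[200,150],[[441.6,72.9,91],[428.9,-18.9,91]]),"pull",f("scene",[200,150],[[525.8,42.5,105],[515.9,-13.2,105]]))
im=np.load("scene.npy")[150:290,200:400]
b=imaging.read_camera("scene")[150:290,200:400]
d=cv2.absdiff(im,b).max(2)[55:95,40:100]; print("case region change",(d>40).sum())
cv2.imwrite("pics/c3.png",cv2.resize(np.hstack([im[40:110,30:110],b[40:110,30:110]])[:,:,::-1],None,fx=4.5,fy=4.5,interpolation=cv2.INTER_CUBIC))
E
```

```text
tcp [[152.0, 89.0]]
bar est [[172.0, 104.0], [129.0, 124.0]] pull [[200.0, 122.0], [173.0, 134.0]]
case region change 176
```

View pics/c3.png

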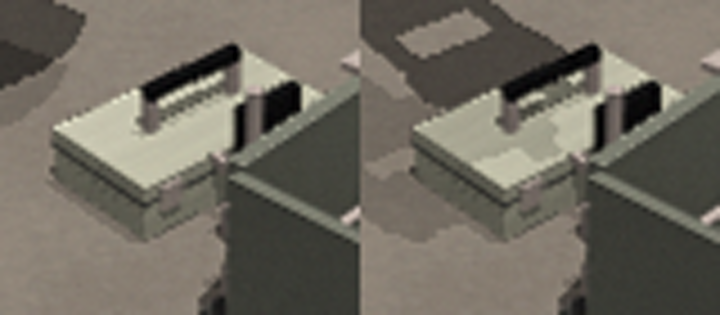

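The case has not moved and its bar matches my estimate, but the fingertip appears higher than the reported TCP. I'll look at the gripper itself.

```bash
python3 g.py 436 27 66 -8; python3 - <<'E'
from h import *
s=arm.sense();p=np.array(s["ee_pos"]);print(s["qpos"],s["qvel"])
a=imaging.read_camera("scene")
o=[225,115];c=cv2.resize(a[115:245,225:345],None,fx=4.5,fy=4.5,interpolation=cv2.INTER_CUBIC)[:,:,::-1].copy()
for X,col in((p,(0,0,255)),(p+[0,0,19],(0,255,0)),(p+[0,0,73],(255,0,0)),([436,27,85],(255,255,0))):
    q=(proj("scene",X)[0]-o)*4.5; print(q); cv2.circle(c,tuple(int(v) for v in q),4,col,-1)
cv2.imwrite("pics/c4.png",c)
E
```

```text
t 3.55 pos [436.29  25.71 136.36] yyaw -8.35 q6 -3.7 w 0.3 F [-0.78 -0.4  -0.67]
[0.006, -0.002, 0.352] [-0.0002, -0.0, -0.0019]
[-12.06  10.21 104.81   0.    65.02  -3.71] [-0.02  0.69  0.41 -0.01 -0.   -0.01]
[210.79 351.26]
[210.78 329.46]
[210.77 266.02]
[211.6  408.07]
```

View pics/c4.png

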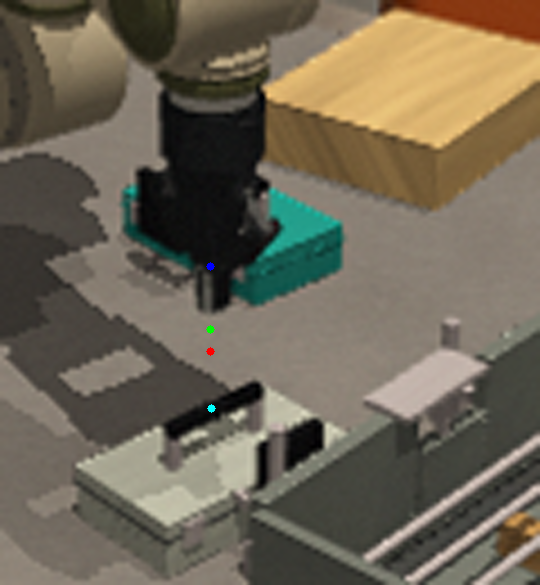

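The projected TCP (red, 351) lies about 41 px (≈36 mm) below the visible fingertip at (212,310). I'll compare this with the start image, when the gripper was open, and get the wrist position independently.

```bash
python3 - <<'E'
from h import *
p=np.array([181.85,-492.2,192.7]);R=np.array([[.938,.346,0],[.346,-.938,.001],[0,-.001,-1]])
im=np.load("scene.npy");o=[20,120]
c=cv2.resize(im[120:240,20:140],None,fx=4.5,fy=4.5,interpolation=cv2.INTER_CUBIC)[:,:,::-1].copy()
for X,col in((p,(0,0,255)),(p+R@[0,42,0],(0,255,255)),(p+R@[0,-42,0],(0,255,255)),(p+[0,0,73],(255,0,0)),(p+[0,0,19],(0,255,0))):
    q=(proj("scene",X)[0]-o)*4.5; print(q); cv2.circle(c,tuple(int(v) for v in q),4,col,-1)
cv2.imwrite("pics/c5.png",c)
E
```

```text
[319.51 430.17]
[276.84 463.98]
[360.18 397.9 ]
[296.86 333.81]
[313.74 405.59]
```

View pics/c5.png

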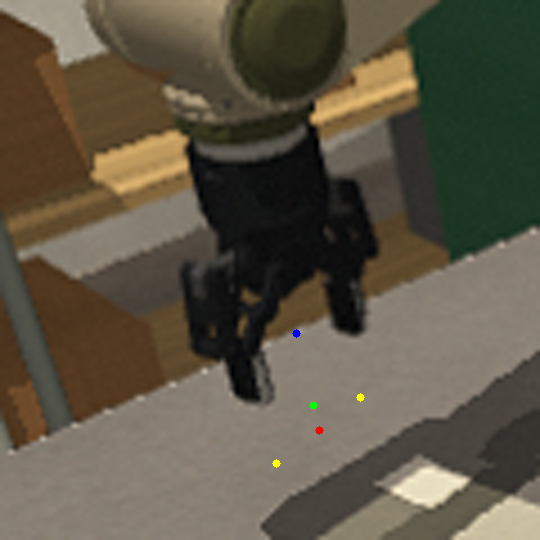

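```bash
python3 - <<'E'
from h import *
for z in(300,350,400,450): print(z,proj("top",[436.3,25.7,z]),proj("scene",[436.3,25.7,z]), proj("top",[436.3-31,25.7+37,z]))
E
```

```text
300 [[264.57 225.26]] [[271.83 149.29]] [[248.28 238.79]]
350 [[263.7  223.94]] [[271.83 134.92]] [[246.57 238.15]]
400 [[262.73 222.47]] [[271.83 120.04]] [[244.67 237.45]]
450 [[261.65 220.85]] [[271.82 104.62]] [[242.56 236.67]]
```

Horizontally the wrist agrees with the top view at u≈262. The offset is therefore vertical: the true fingertips sit about 36 mm above the reported TCP, which explains the miss. I'll command z about 36 mm lower, open first, and check the grip.

play_rows --pt "1 0.006 0 0 0 0 0" --pt "1 0.006 0 0 0 0 0" --pt "1 0.006 0 0.05 0 0 0" --pt "1 0.006 0 0.15 0 0 0" --pt "1 0.006 0 0.25 0 0 0" --pt "1 0.006 0 0.35 0 0 0" --pt "1 0.006 0 0.45 0 0 0" --pt "1 0.006 0 0.5 0 0 0" --pt "1 0.006 0 0.53 0 0 0" --pt "0 0.006 0 0.53 0 0 0"

```text
t: 4.6
ee_pos: [436.6, 26.8, 30.4]
ee_rot: [[0.145, 0.989, -0.001], [0.989, -0.145, 0.0], [0.0, -0.001, -1.0]]
force: [-0.0, 0.1, 0.0]
width: 73.1
finger_force: 0.0
```

play_rows --pt "0 0 0 0 0 0 0" --pt "0 0 0 0 0 0 0" --pt "0 0 0 0 0 0 0" --pt "0 0 0 0 0 0 0" --pt "0 0 0 0 0 0 0" --pt "0 0 0 0 0 0 0" --pt "0 0 0 0 0 0 0" --newtons 60

```text
t: 5.3
ee_pos: [436.5, 26.9, 30.9]
ee_rot: [[0.145, 0.989, -0.001], [0.989, -0.145, 0.0], [0.0, -0.001, -1.0]]
force: [-4.3, 0.5, 5.6]
width: 10.7
finger_force: 60.9
```

play_rows --pt "0 0 0 -0.05 0 0 0" --pt "0 0 0 -0.15 0 0 0" --pt "0 0 0 -0.27 0 0 0" --pt "0 0 0 -0.38 0 0 0" --pt "0 0 0 -0.45 0 0 0" --pt "0 0 0 -0.5 0 0 0" --pt "0 0 0 -0.5 0 0 0"

```text
t: 6.0
ee_pos: [437.4, 26.7, 131.8]
ee_rot: [[0.145, 0.989, 0.002], [0.989, -0.145, -0.0], [-0.0, 0.002, -1.0]]
force: [-0.1, -0.6, -5.0]
width: 10.6
finger_force: 59.7
```

```bash
python3 g.py 420 390 131 172  428 210 131 80
```

```text
t 6.0 pos [437.4   26.7  131.78] yyaw -8.35 q6 -3.6 w 10.6 F [-0.07 -0.63 -5.01]
[1.785, -0.35, 0.003] [0.0001, -0.0011, 0.9981]
[0.9, -0.18, 0.003] [0.0005, 0.0006, -0.4908]
```

play_rows --pt "0 0.05 -0.01 0 0 0 -0.02" --pt "0 0.14 -0.03 0 0 0 -0.06" --pt "0 0.24 -0.05 0 0 0 -0.105" --pt "0 0.34 -0.07 0 0 0 -0.15" --pt "0 0.44 -0.09 0 0 0 -0.195" --pt "0 0.54 -0.11 0 0 0 -0.24" --pt "0 0.64 -0.13 0 0 0 -0.285" --pt "0 0.74 -0.15 0 0 0 -0.33" --pt "0 0.84 -0.17 0 0 0 -0.375" --pt "0 0.92 -0.185 0 0 0 -0.42"

```text
t: 7.0
ee_pos: [426.3, 215.2, 129.8]
ee_rot: [[-0.925, 0.381, -0.002], [0.381, 0.925, -0.0], [0.001, -0.001, -1.0]]
force: [0.6, -0.5, -5.1]
width: 11.0
finger_force: 59.7
```

```bash
python3 g.py 420 390 131 172
```

```text
t 7.0 pos [426.31 215.16 129.77] yyaw 67.61 q6 -54.9 w 11.0 F [ 0.64 -0.49 -5.15]
[0.362, 0.796, -0.006] [0.0002, -0.0006, -0.58]
```

play_rows --pt "0 0.03 0.06 0 0 0 -0.045" --pt "0 0.06 0.14 0 0 0 -0.09" --pt "0 0.1 0.22 0 0 0 -0.135" --pt "0 0.14 0.3 0 0 0 -0.18" --pt "0 0.18 0.4 0 0 0 -0.225" --pt "0 0.22 0.5 0 0 0 -0.27" --pt "0 0.27 0.6 0 0 0 -0.315" --pt "0 0.31 0.69 0 0 0 -0.36" --pt "0 0.34 0.75 0 0 0 -0.405" --pt "0 0.362 0.796 0 0 0 -0.45"

```text
t: 8.0
ee_pos: [421.1, 389.7, 129.3]
ee_rot: [[-0.521, -0.854, -0.002], [-0.854, 0.521, -0.001], [0.002, 0.001, -1.0]]
force: [-0.5, -0.2, -4.6]
width: 11.0
finger_force: 59.7
```

```bash
python3 g.py 420 390 50 172 420 390 30.5 172
```

```text
t 8.0 pos [421.1  389.67 129.32] yyaw 148.62 q6 -117.5 w 11.0 F [-0.46 -0.23 -4.65]
[0.001, 0.005, 0.397] [0.0005, -0.0005, -0.1299]
[0.001, 0.005, 0.494] [0.0005, -0.0005, -0.1299]
```

play_rows --pt "0 0 0 0.06 0 0 -0.04" --pt "0 0 0 0.16 0 0 -0.085" --pt "0 0 0 0.26 0 0 -0.13" --pt "0 0 0 0.34 0 0 -0.13" --pt "0 0 0 0.4 0 0 -0.13" --pt "0 0 0 0.44 0 0 -0.13" --pt "0 0 0 0.465 0 0 -0.13" --pt "0 0 0 0.485 0 0 -0.13" --pt "0 0 0 0.495 0 0 -0.13" --pt "0 0 0 0.495 0 0 -0.13"

```text
t: 9.0
ee_pos: [421.8, 389.1, 31.9]
ee_rot: [[-0.145, -0.989, 0.0], [-0.989, 0.145, 0.0], [-0.0, -0.0, -1.0]]
force: [0.5, 0.1, -3.4]
width: 10.7
finger_force: 59.7
```

```bash
python3 g.py
```

```text
t 9.0 pos [421.79 389.08  31.91] yyaw 171.65 q6 -140.6 w 10.7 F [ 0.49  0.12 -3.37]
```

Down another 1 mm, then release and rise.

play_rows --pt "0 0 0 0.005 0 0 0" --pt "0 0 0 0.007 0 0 0" --pt "1 0 0 0.007 0 0 0" --pt "1 0 0 0.007 0 0 0" --pt "1 0 0 0.007 0 0 0" --pt "1 0 0 0.007 0 0 0" --pt "1 0 0 0.007 0 0 0" --pt "1 0 0 -0.15 0 0 0" --pt "1 0 0 -0.4 0 0 0" --pt "1 0 0 -0.65 0 0 0"

```text
t: 10.0
ee_pos: [421.3, 388.8, 163.2]
ee_rot: [[-0.145, -0.989, -0.001], [-0.989, 0.145, -0.001], [0.001, 0.001, -1.0]]
force: [0.9, 0.1, 0.5]
width: 85.3
finger_force: 0.0
```

```bash
python3 g.py 515 60 161 90 565 -50.5 161 90
```

```text
t 10.0 pos [421.28 388.78 163.21] yyaw 171.65 q6 -140.7 w 85.3 F [0.94 0.06 0.5 ]
[1.558, -0.702, 0.012] [0.0001, -0.0004, 0.4536]
[2.069, -1.03, 0.012] [0.0001, -0.0004, 0.4536]
```

play_rows --pt "1 0.08 -0.02 0 0 0 0.045" --pt "1 0.18 -0.05 0 0 0 0.09" --pt "1 0.28 -0.08 0 0 0 0.135" --pt "1 0.4 -0.11 0 0 0 0.18" --pt "1 0.52 -0.14 0 0 0 0.225" --pt "1 0.64 -0.17 0 0 0 0.27" --pt "1 0.76 -0.2 0 0 0 0.315" --pt "1 0.87 -0.22 0 0 0 0.36" --pt "1 0.95 -0.24 0 0 0 0.405" --pt "1 1 -0.25 0 0 0 0.45"

```text
t: 11.0
ee_pos: [442.2, 182.8, 161.9]
ee_rot: [[-1.0, -0.005, 0.0], [-0.005, 1.0, -0.0], [-0.0, -0.0, -1.0]]
force: [0.2, -0.0, 0.0]
width: 85.5
finger_force: 0.0
```

```bash
python3 g.py 500 0 161 0
```

```text
t 11.0 pos [442.25 182.82 161.9 ] yyaw 90.26 q6 -81.9 w 85.5 F [ 0.2  -0.03  0.01]
[-0.285, -0.915, 0.005] [0.0, 0.0001, 0.5015]
```

play_rows --pt "1 -0.02 -0.08 0 0 0 0.045" --pt "1 -0.05 -0.18 0 0 0 0.09" --pt "1 -0.08 -0.28 0 0 0 0.135" --pt "1 -0.11 -0.4 0 0 0 0.18" --pt "1 -0.14 -0.52 0 0 0 0.225" --pt "1 -0.17 -0.64 0 0 0 0.27" --pt "1 -0.2 -0.74 0 0 0 0.315" --pt "1 -0.24 -0.82 0 0 0 0.36" --pt "1 -0.27 -0.88 0 0 0 0.405" --pt "1 -0.285 -0.915 0 0 0 0.45"

```text
t: 12.0
ee_pos: [501.6, 0.6, 161.8]
ee_rot: [[-0.161, 0.987, 0.0], [0.987, 0.161, -0.0], [-0.0, 0.0, -1.0]]
force: [-0.4, 1.0, 0.0]
width: 85.3
finger_force: 0.0
```

```bash
python3 g.py 565 -50.5 130 -90
```

```text
t 12.0 pos [501.58   0.59 161.78] yyaw 9.26 q6 -22.6 w 85.3 F [-0.41  0.98  0.  ]
[-0.303, 0.272, 0.159] [0.0, 0.0, 0.5515]
```

play_rows --pt "1 -0.03 0.03 0 0 0 0.045" --pt "1 -0.06 0.06 0 0 0 0.09" --pt "1 -0.1 0.09 0 0 0 0.135" --pt "1 -0.14 0.12 0 0 0 0.18" --pt "1 -0.18 0.16 0 0 0 0.225" --pt "1 -0.22 0.2 0 0 0 0.27" --pt "1 -0.26 0.24 0 0 0 0.315" --pt "1 -0.29 0.26 0 0 0 0.36" --pt "1 -0.303 0.272 0 0 0 0.405" --pt "1 -0.303 0.272 0 0 0 0.45"

```text
t: 13.0
ee_pos: [565.2, -49.4, 161.7]
ee_rot: [[0.949, 0.314, -0.0], [0.314, -0.949, 0.0], [-0.0, -0.0, -1.0]]
force: [0.5, 0.4, 0.6]
width: 85.1
finger_force: 0.0
```

```bash
python3 g.py 564.5 -50 88 -91.4
```

```text
t 13.0 pos [565.25 -49.37 161.66] yyaw -71.7 q6 54.9 w 85.1 F [0.49 0.39 0.56]
[-0.004, 0.002, 0.368] [-0.0, 0.0, 0.1094]
```

play_rows --pt "1 -0.004 0 0 0 0 0.045" --pt "1 -0.004 0 0 0 0 0.09" --pt "1 -0.004 0 0.05 0 0 0.109" --pt "1 -0.004 0 0.15 0 0 0.109" --pt "1 -0.004 0 0.25 0 0 0.109" --pt "1 -0.004 0 0.33 0 0 0.109" --pt "1 -0.004 0 0.368 0 0 0.109" --pt "0 -0.004 0 0.368 0 0 0.109" --pt "0 -0.004 0 0.368 0 0 0.109" --pt "0 -0.004 0 0.368 0 0 0.109" --newtons 40

```text
t: 14.0
ee_pos: [564.8, -49.4, 89.1]
ee_rot: [[1.0, -0.017, 0.002], [-0.017, -1.0, -0.0], [0.002, 0.0, -1.0]]
force: [0.5, -0.1, 0.1]
width: 43.8
finger_force: 0.0
```

play_rows --pt "0 0 0 0 0 0 0" --pt "0 0 0 0 0 0 0" --pt "0 0 0 0 0 0 0" --pt "0 0 0 0 0 0 0" --pt "0 0 0 0 0 0 0"

```text
t: 14.5
ee_pos: [565.3, -50.4, 88.9]
ee_rot: [[1.0, -0.017, 0.003], [-0.017, -1.0, -0.002], [0.003, 0.002, -1.0]]
force: [3.7, -3.7, -0.2]
width: 11.7
finger_force: 39.2
```

```bash
cat > door.py <<'E'
# arc rows: sign +1 right door, -1 left door; args: sign, list of angles(deg)
import sys
from h import *
from scipy.spatial.transform import Rotation as R
sg=float(sys.argv[1]); a0=float(sys.argv[2]); angs=[float(v) for v in sys.argv[3:]]
s=arm.sense();p=np.array(s["ee_pos"]);M=np.array(s["ee_rot"])
c,si=np.cos(np.radians(-1.4)),np.sin(np.radians(-1.4))
O=np.array([619.7,47.3]);ex=np.array([c,si]);ey=np.array([-si,c])
H=O-sg*175*ey
H=H+ex*float(XH) if (XH:=0) else H
d=p[:2]-H; print("t",s["t"],"handle in cupboard axes from hinge",d@ex,d@ey,"w",s["width"],"F",s["force"])
for a in angs:
    r=R.from_euler("z",sg*(a-a0),degrees=True).as_matrix()
    q=np.r_[H+r[:2,:2]@d,p[2]]
    print(a,(M.T@(q-p)/200).round(3).tolist(),(R.from_matrix(M.T@r@M).as_rotvec()/np.pi).round(3).tolist())
E
python3 door.py 1 0 5 10 15 20 26 32 38 44 50 56
```

```text
t 14.5 handle in cupboard axes from hinge -51.96694082763154 76.04256788529008 w 11.717529993790514 F [ 3.73 -3.69 -0.16]
5.0 [-0.032, 0.024, -0.0] [0.0, 0.0, -0.028]
10.0 [-0.062, 0.05, -0.0] [0.0, 0.0, -0.056]
15.0 [-0.09, 0.08, -0.0] [0.0, 0.0, -0.083]
20.0 [-0.115, 0.111, -0.0] [0.0, 0.0, -0.111]
26.0 [-0.142, 0.151, -0.0] [0.0, 0.0, -0.144]
32.0 [-0.163, 0.194, -0.0] [0.001, 0.0, -0.178]
38.0 [-0.181, 0.239, -0.0] [0.001, 0.0, -0.211]
44.0 [-0.193, 0.286, -0.0] [0.001, 0.0, -0.244]
50.0 [-0.201, 0.333, 0.0] [0.001, 0.001, -0.278]
56.0 [-0.204, 0.381, 0.0] [0.001, 0.001, -0.311]
```

play_rows --pt "0 -0.016 0.012 0 0 0 -0.014" --pt "0 -0.032 0.024 0 0 0 -0.028" --pt "0 -0.062 0.05 0 0 0 -0.056" --pt "0 -0.09 0.08 0 0 0 -0.083" --pt "0 -0.115 0.111 0 0 0 -0.111" --pt "0 -0.142 0.151 0 0 0 -0.144" --pt "0 -0.163 0.194 0 0 0 -0.178"

```text
t: 15.2
ee_pos: [530.0, -86.1, 88.8]
ee_rot: [[0.854, 0.521, -0.002], [0.521, -0.854, 0.003], [-0.0, -0.003, -1.0]]
force: [-6.6, 8.8, 9.5]
width: 11.9
finger_force: 40.3
```

```bash
python3 door.py 1 32 38 44 50 56 62 68 74 80 86 92 98
```

```text
t 15.2 handle in cupboard axes from hinge -86.37828832780797 39.437051715551036 w 11.882565872035267 F [-6.59  8.77  9.53]
38.0 [-0.04, 0.029, -0.0] [-0.0, -0.0, -0.033]
44.0 [-0.077, 0.062, -0.0] [-0.0, -0.0, -0.067]
50.0 [-0.111, 0.099, -0.0] [-0.0, -0.0, -0.1]
56.0 [-0.14, 0.139, -0.0] [-0.0, -0.0, -0.133]
62.0 [-0.165, 0.182, -0.001] [-0.0, -0.001, -0.167]
68.0 [-0.186, 0.227, -0.001] [-0.0, -0.001, -0.2]
74.0 [-0.202, 0.274, -0.001] [-0.0, -0.001, -0.233]
80.0 [-0.212, 0.323, -0.001] [-0.0, -0.001, -0.267]
86.0 [-0.218, 0.372, -0.001] [-0.0, -0.001, -0.3]
92.0 [-0.218, 0.422, -0.001] [-0.0, -0.001, -0.333]
98.0 [-0.213, 0.471, -0.001] [-0.0, -0.001, -0.367]
```

```bash
sed -i 's/^H=H+ex.*/H=H-6.5*ex/' door.py; python3 door.py 1 32 38 44 50 56 62 68 74 80 88 96
```

```text
t 15.2 handle in cupboard axes from hinge -79.87828832780795 39.43705171555103 w 11.882565872035267 F [-6.59  8.77  9.53]
38.0 [-0.039, 0.026, -0.0] [-0.0, -0.0, -0.033]
44.0 [-0.074, 0.056, -0.0] [-0.0, -0.0, -0.067]
50.0 [-0.107, 0.089, -0.0] [-0.0, -0.0, -0.1]
56.0 [-0.136, 0.126, -0.0] [-0.0, -0.0, -0.133]
62.0 [-0.16, 0.166, -0.001] [-0.0, -0.001, -0.167]
68.0 [-0.181, 0.208, -0.001] [-0.0, -0.001, -0.2]
74.0 [-0.197, 0.251, -0.001] [-0.0, -0.001, -0.233]
80.0 [-0.208, 0.297, -0.001] [-0.0, -0.001, -0.267]
88.0 [-0.216, 0.358, -0.001] [-0.0, -0.001, -0.311]
96.0 [-0.215, 0.42, -0.001] [-0.0, -0.001, -0.356]
```

play_rows --pt "0 -0.038 0.026 0 0 0 -0.033" --pt "0 -0.073 0.056 0 0 0 -0.067" --pt "0 -0.106 0.089 0 0 0 -0.1" --pt "0 -0.135 0.126 0 0 0 -0.133" --pt "0 -0.16 0.166 0 0 0 -0.167" --pt "0 -0.18 0.208 0 0 0 -0.2" --pt "0 -0.197 0.251 0 0 0 -0.233" --pt "0 -0.208 0.297 0 0 0 -0.267" --pt "0 -0.216 0.358 0 0 0 -0.311" --pt "0 -0.215 0.42 0 0 0 -0.356"

```text
t: 16.2
ee_pos: [539.2, -180.3, 88.9]
ee_rot: [[-0.096, 0.995, 0.004], [0.995, 0.096, 0.003], [0.002, 0.004, -1.0]]
force: [12.1, 15.3, 0.8]
width: 11.6
finger_force: 39.9
```

play_rows --pt "0 0 0 0 0 0 0" --pt "0.6 0 0 0 0 0 0" --pt "0.6 0 0 0 0 0 0" --pt "0.6 0 0 0 0 0 0" --pt "0.6 0 0 0 0 0 0" --pt "0.6 0 0 -0.2 0 0 0" --pt "0.6 0 0 -0.4 0 0 0" --pt "0.6 0 0 -0.4 0 0 0"

```text
t: 17.0
ee_pos: [539.6, -182.9, 173.6]
ee_rot: [[-0.09, 0.996, 0.008], [0.996, 0.09, -0.005], [-0.006, 0.008, -1.0]]
force: [-0.4, 0.6, 0.6]
width: 51.3
finger_force: 0.0
```

```bash
python3 g.py 480 70 168 0; python3 - <<'E'
from h import *
b=imaging.read_camera("top")
o=(150,60)
cv2.imwrite("pics/c6.png",cv2.resize(b[60:260,150:380][:,:,::-1],None,fx=3,fy=3,interpolation=cv2.INTER_CUBIC))
E
```

```text
t 17.0 pos [ 539.57 -182.9   173.63] yyaw 5.15 q6 -35.6 w 51.3 F [-0.45  0.62  0.55]
[1.286, -0.183, 0.019] [0.0026, 0.0017, 0.0286]
```

View pics/c6.png

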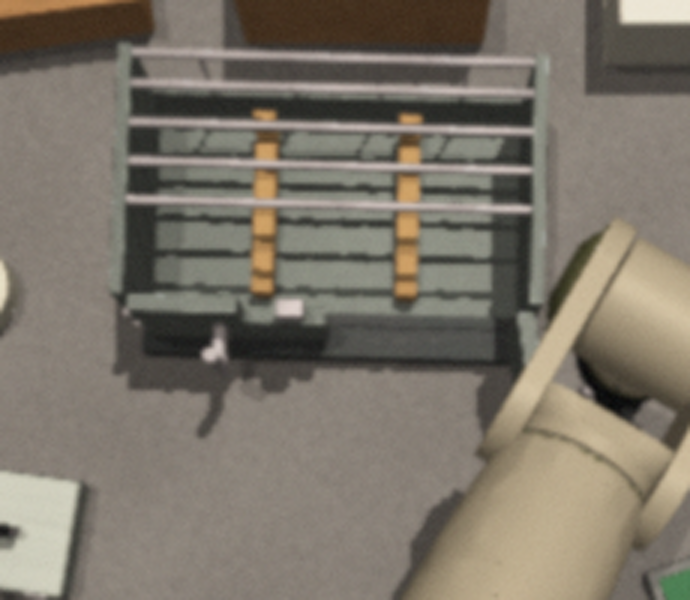

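The crop shows the right door standing open and the knob uncovered at (289,308). The left handle is at (214,347) and the case is at the lower left.

```bash
python3 - <<'E'
from h import *
P=lambda x,y:[[x/3+150-.33,y/3+60-.33]]
k=onz("top",P(289,308),150)[0];h=onz("top",P(213,349),160)[0]
c,s=np.cos(np.radians(-1.4)),np.sin(np.radians(-1.4));O=np.array([619.7,47.3])
loc=lambda p:np.array([(p[:2]-O)@[c,s],(p[:2]-O)@[-s,c]])
print(k,loc(k),h,loc(h))
E
python3 g.py 612.5 79.5 173 -1.4
```

```text
[611.85  81.57 150.  ] [-8.69 34.07] [573.37 146.8  160.  ] [-48.74  98.34]
t 17.05 pos [ 538.47 -182.3   170.58] yyaw 5.14 q6 -35.6 w 50.9 F [-0.48  0.22 -0.9 ]
[1.271, 0.486, -0.014] [0.0013, 0.0009, 0.0364]
```

play_rows --pt "0.6 0.1 0.03 0 0 0 0.01" --pt "0.6 0.28 0.1 0 0 0 0.02" --pt "0.6 0.48 0.18 0 0 0 0.036" --pt "0.6 0.68 0.27 0 0 0 0.036" --pt "0.6 0.86 0.36 0 0 0 0.036" --pt "0.6 0.96 0.44 0 0 0 0.036" --pt "0.6 1 0.48 0 0 0 0.036" --pt "0.6 1 0.486 0 0 0 0.036"

```text
t: 17.85
ee_pos: [616.4, 26.7, 167.0]
ee_rot: [[0.022, 1.0, -0.002], [1.0, -0.022, 0.0], [0.0, -0.002, -1.0]]
force: [0.6, -1.1, -0.3]
width: 51.2
finger_force: 0.0
```

```bash
python3 g.py 612.5 80.8 173 -1.4 612.5 80.8 84 -1.4
```

```text
t 17.85 pos [616.36  26.67 167.04] yyaw -1.26 q6 -7.1 w 51.2 F [ 0.6  -1.13 -0.3 ]
[0.27, -0.025, -0.03] [-0.0005, -0.0, 0.0008]
[0.27, -0.025, 0.415] [-0.0005, -0.0, 0.0008]
```

play_rows --pt "0.6 0.12 -0.01 0 0 0 0" --pt "0.6 0.24 -0.025 0 0 0 0" --pt "0.6 0.27 -0.025 0 0 0 0" --pt "0.6 0.27 -0.025 0.05 0 0 0" --pt "0.6 0.27 -0.025 0.15 0 0 0" --pt "0.6 0.27 -0.025 0.25 0 0 0" --pt "0.6 0.27 -0.025 0.35 0 0 0" --pt "0.6 0.27 -0.025 0.4 0 0 0" --pt "0.6 0.27 -0.025 0.415 0 0 0" --pt "0.6 0.27 -0.025 0.415 0 0 0"

```text
t: 18.85
ee_pos: [612.7, 79.6, 85.2]
ee_rot: [[0.024, 1.0, -0.0], [1.0, -0.024, -0.0], [-0.0, -0.0, -1.0]]
force: [0.8, -0.6, 1.1]
width: 51.4
finger_force: 0.0
```

play_rows --pt "0 0 0 0 0 0 0" --pt "0 0 0 0 0 0 0" --pt "0 0 0 0 0 0 0" --pt "0 0 0 0 0 0 0" --pt "0 0 0 0 0 0 0" --pt "0 0 0 0 0 0 0" --newtons 50

```text
t: 19.45
ee_pos: [611.6, 80.3, 85.5]
ee_rot: [[0.023, 1.0, -0.002], [1.0, -0.023, -0.0], [-0.0, -0.002, -1.0]]
force: [-8.3, -1.0, 2.6]
width: 15.0
finger_force: 52.9
```

Knob gripped. Lift 33 mm, release, rise.

play_rows --pt "0 0 0 -0.04 0 0 0" --pt "0 0 0 -0.08 0 0 0" --pt "0 0 0 -0.12 0 0 0" --pt "0 0 0 -0.15 0 0 0" --pt "0 0 0 -0.165 0 0 0" --pt "0 0 0 -0.165 0 0 0" --pt "0 0 0 -0.165 0 0 0"

```text
t: 20.15
ee_pos: [611.6, 80.3, 118.9]
ee_rot: [[0.023, 1.0, -0.002], [1.0, -0.023, -0.0], [-0.0, -0.002, -1.0]]
force: [-8.6, -1.3, 2.1]
width: 15.1
finger_force: 52.6
```

play_rows --pt "1 0 0 0 0 0 0" --pt "1 0 0 0 0 0 0" --pt "1 0 0 0 0 0 0" --pt "1 0 0 -0.1 0 0 0" --pt "1 0 0 -0.25 0 0 0" --pt "1 0 0 -0.35 0 0 0" --pt "1 0 0 -0.35 0 0 0"

```text
t: 20.85
ee_pos: [614.1, 80.3, 191.5]
ee_rot: [[0.023, 1.0, 0.006], [1.0, -0.023, -0.0], [-0.0, 0.006, -1.0]]
force: [0.3, 0.1, 0.5]
width: 85.5
finger_force: 0.0
```

```bash
python3 g.py 570.5 147 180 88.6  570.5 147 88 88.6
```

```text
t 20.85 pos [614.07  80.32 191.49] yyaw -1.33 q6 -2.0 w 85.5 F [0.35 0.15 0.5 ]
[0.328, -0.226, 0.056] [0.0015, 0.0016, -0.4996]
[0.328, -0.229, 0.516] [0.0015, 0.0016, -0.4996]
```

play_rows --pt "1 0.03 -0.03 0 0 0 -0.045" --pt "1 0.06 -0.06 0 0 0 -0.09" --pt "1 0.1 -0.1 0.02 0 0 -0.135" --pt "1 0.14 -0.13 0.03 0 0 -0.18" --pt "1 0.19 -0.16 0.04 0 0 -0.225" --pt "1 0.24 -0.19 0.05 0 0 -0.27" --pt "1 0.28 -0.21 0.06 0 0 -0.315" --pt "1 0.31 -0.22 0.06 0 0 -0.36" --pt "1 0.33 -0.227 0.06 0 0 -0.405" --pt "1 0.33 -0.227 0.06 0 0 -0.45"

```text
t: 21.85
ee_pos: [568.3, 147.9, 175.1]
ee_rot: [[-0.985, 0.173, -0.001], [0.173, 0.985, 0.0], [0.001, -0.0, -1.0]]
force: [0.2, -0.3, -0.8]
width: 85.6
finger_force: 0.0
```

```bash
python3 g.py 570.5 147.5 88 88.6
```

```text
t 21.85 pos [568.31 147.89 175.13] yyaw 80.04 q6 -76.9 w 85.6 F [ 0.16 -0.27 -0.77]
[-0.012, 0.0, 0.436] [-0.0, -0.0004, -0.0475]
```

play_rows --pt "1 -0.012 0 0.04 0 0 -0.0475" --pt "1 -0.012 0 0.15 0 0 -0.0475" --pt "1 -0.012 0 0.27 0 0 -0.0475" --pt "1 -0.012 0 0.37 0 0 -0.0475" --pt "1 -0.012 0 0.436 0 0 -0.0475" --pt "0 -0.012 0 0.436 0 0 -0.0475" --pt "0 -0.012 0 0.436 0 0 -0.0475" --pt "0 -0.012 0 0.436 0 0 -0.0475" --pt "0 -0.012 0 0.436 0 0 -0.0475" --pt "0 -0.012 0 0.436 0 0 -0.0475" --newtons 40

```text
t: 22.85
ee_pos: [571.6, 149.2, 89.9]
ee_rot: [[-0.999, 0.032, 0.002], [0.032, 0.999, 0.005], [-0.002, 0.005, -1.0]]
force: [2.9, 43.3, -1.2]
width: 12.4
finger_force: 21.8
```

play_rows --pt "0 0 0 0 0 0 0" --pt "0 0 0 0 0 0 0" --pt "0 0 0 0 0 0 0" --pt "0 0 0 0 0 0 0"

```text
t: 23.25
ee_pos: [571.7, 149.7, 89.9]
ee_rot: [[-1.0, 0.031, 0.003], [0.031, 1.0, 0.005], [-0.002, 0.005, -1.0]]
force: [1.3, 13.8, 2.5]
width: 11.8
finger_force: 39.5
```

```bash
python3 door.py -1 0 3 6 12 18 24 30 36 42 48 54
```

```text
t 23.25 handle in cupboard axes from hinge -44.035791882137495 -73.8145274272727 w 11.791595927848908 F [ 1.3  13.77  2.52]
3.0 [0.019, 0.012, 0.0] [0.0, -0.0, 0.017]
6.0 [0.038, 0.025, 0.0] [0.0, -0.0, 0.033]
12.0 [0.072, 0.053, 0.0] [0.0, -0.0, 0.067]
18.0 [0.104, 0.085, 0.0] [0.0, -0.0, 0.1]
24.0 [0.132, 0.121, 0.0] [0.0, -0.001, 0.133]
30.0 [0.156, 0.159, 0.0] [0.0, -0.001, 0.167]
36.0 [0.176, 0.199, 0.0] [0.0, -0.001, 0.2]
42.0 [0.192, 0.241, 0.001] [0.001, -0.001, 0.233]
48.0 [0.203, 0.285, 0.001] [0.001, -0.001, 0.267]
54.0 [0.21, 0.329, 0.001] [0.001, -0.001, 0.3]
```

play_rows --pt "0 0.019 0.02 0 0 0 0.017" --pt "0 0.038 0.033 0 0 0 0.033" --pt "0 0.072 0.062 0 0 0 0.067" --pt "0 0.104 0.094 0 0 0 0.1" --pt "0 0.132 0.13 0 0 0 0.133" --pt "0 0.156 0.168 0 0 0 0.167" --pt "0 0.176 0.208 0 0 0 0.2" --pt "0 0.192 0.25 0 0 0 0.233"

```text
t: 24.05
ee_pos: [532.8, 197.6, 89.9]
ee_rot: [[-0.72, 0.694, -0.003], [0.694, 0.72, -0.002], [0.001, -0.003, -1.0]]
force: [-10.5, -4.6, 8.4]
width: 11.4
finger_force: 40.5
```

```bash
python3 door.py -1 42 48 54 60 66 72 78 84 90 95
```

```text
t 24.05 handle in cupboard axes from hinge -84.03352547816861 -26.82840267133415 w 11.399147176603561 F [-10.47  -4.57   8.43]
48.0 [0.039, 0.025, -0.0] [-0.0, 0.0, 0.033]
54.0 [0.075, 0.054, -0.0] [-0.0, 0.0, 0.067]
60.0 [0.108, 0.086, -0.0] [-0.0, 0.0, 0.1]
66.0 [0.137, 0.122, -0.0] [-0.0, 0.0, 0.133]
72.0 [0.162, 0.161, -0.0] [-0.0, 0.001, 0.167]
78.0 [0.183, 0.202, -0.0] [-0.0, 0.001, 0.2]
84.0 [0.2, 0.245, -0.001] [-0.0, 0.001, 0.233]
90.0 [0.212, 0.289, -0.001] [-0.0, 0.001, 0.267]
95.0 [0.219, 0.327, -0.001] [-0.0, 0.001, 0.294]
```

play_rows --pt "0 0.039 0.025 0 0 0 0.033" --pt "0 0.075 0.054 0 0 0 0.067" --pt "0 0.107 0.086 0 0 0 0.1" --pt "0 0.136 0.122 0 0 0 0.133" --pt "0 0.16 0.161 0 0 0 0.167" --pt "0 0.181 0.202 0 0 0 0.2" --pt "0 0.198 0.245 0 0 0 0.233" --pt "0 0.21 0.289 0 0 0 0.267" --pt "0 0.217 0.327 0 0 0 0.294" --pt "0 0.217 0.327 0 0 0 0.294"

```text
t: 25.05
ee_pos: [547.4, 277.0, 89.9]
ee_rot: [[0.118, 0.993, -0.001], [0.993, -0.118, 0.002], [0.002, -0.001, -1.0]]
force: [-5.7, 4.3, 5.4]
width: 11.6
finger_force: 40.0
```

play_rows --pt "0.6 0 0 0 0 0 0" --pt "0.6 0 0 0 0 0 0" --pt "0.6 0 0 0 0 0 0" --pt "0.6 0 0 0 0 0 0" --pt "0.6 0 0 -0.15 0 0 0" --pt "0.6 0 0 -0.35 0 0 0" --pt "0.6 0 0 -0.5 0 0 0" --pt "0.6 0 0 -0.5 0 0 0"

```text
t: 25.85
ee_pos: [549.9, 275.8, 193.7]
ee_rot: [[0.116, 0.993, 0.008], [0.993, -0.116, 0.002], [0.003, 0.008, -1.0]]
force: [0.6, 0.6, -0.4]
width: 50.9
finger_force: 0.0
```

```bash
python3 g.py 400 200 190 -8;  python3 - <<'E'
from h import *
a=imaging.read_camera("scene");b=imaging.read_camera("top")
np.save("top2.npy",b)
cv2.imwrite("pics/c7.png",cv2.resize(b[60:300,80:400][:,:,::-1],None,fx=2.5,fy=2.5,interpolation=cv2.INTER_CUBIC))
E
```

```text
t 25.85 pos [549.9  275.76 193.68] yyaw -6.64 q6 22.4 w 50.9 F [ 0.62  0.57 -0.44]
[-0.463, -0.701, 0.012] [0.0024, -0.001, 0.0076]
```

View pics/c7.png

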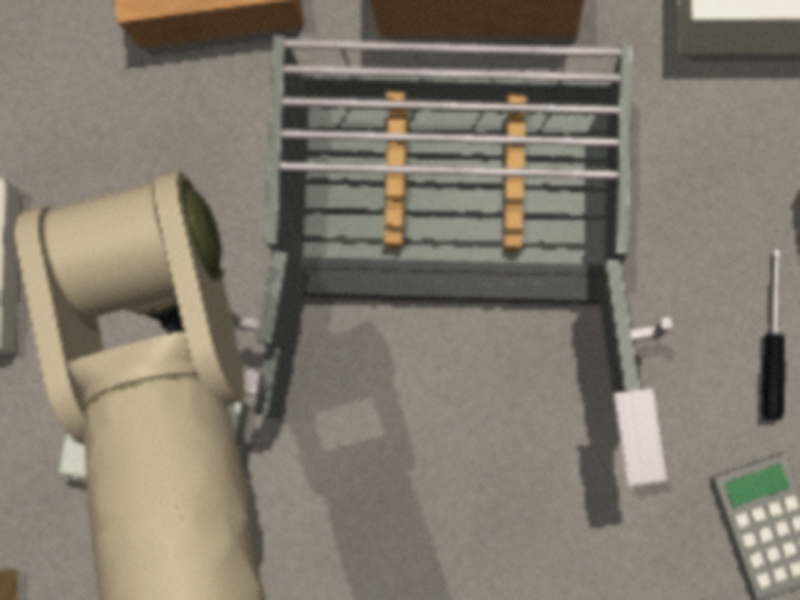

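The crop shows both doors wide open: left panel from (280,255) to (262,410), right panel from (610,262) to (632,390) with its hood at (640,437). The runners are clear. I'll move aside and measure the case and pull.

play_rows --pt "0.6 -0.08 -0.1 0 0 0 0.007" --pt "0.6 -0.2 -0.3 0 0 0 0.007" --pt "0.6 -0.32 -0.48 0 0 0 0.007" --pt "0.6 -0.45 -0.6 0 0 0 0.007" --pt "0.6 -0.6 -0.65 0 0 0 0.007" --pt "0.6 -0.75 -0.7 0 0 0 0.007" --pt "0.6 -0.9 -0.7 0 0 0 0.007" --pt "0.6 -1 -0.7 0 0 0 0.007" --pt "0.6 -1 -0.7 0 0 0 0.007"

```text
t: 26.85
ee_pos: [385.2, 91.4, 187.9]
ee_rot: [[0.14, 0.99, -0.002], [0.99, -0.14, -0.0], [-0.0, -0.002, -1.0]]
force: [-0.1, -0.1, -0.4]
width: 51.2
finger_force: 0.0
```

```bash
python3 - <<'E'
from h import *
im=imaging.read_camera("top");hsv=cv2.cvtColor(im,cv2.COLOR_RGB2HSV)
q=proj("top",[421,389,50])[0].astype(int);print(q)
x0,y0=q[0]-55,q[1]-50
pc=im[y0:y0+110,x0:x0+110];cv2.imwrite("pics/c8.png",cv2.resize(pc[:,:,::-1],None,fx=5,fy=5,interpolation=cv2.INTER_CUBIC));print(x0,y0)
b=((hsv[...,2]<60)).astype(np.uint8);b2=np.zeros_like(b);b2[y0:y0+110,x0:x0+110]=b[y0:y0+110,x0:x0+110]
for c in cv2.findContours(b2,0,2)[0]:
    if cv2.contourArea(c)>20:
        print(cv2.boundingRect(c),cv2.minAreaRect(onz("top",c.reshape(-1,2),98)[:,:2].astype(np.float32)))
w=((hsv[...,2]>170)&(hsv[...,1]<40)).astype(np.uint8);w2=np.zeros_like(w);w2[y0:y0+110,x0:x0+110]=w[y0:y0+110,x0:x0+110]
w2=cv2.morphologyEx(w2,cv2.MORPH_CLOSE,np.ones((9,9)));c=max(cv2.findContours(w2,0,2)[0],key=cv2.contourArea)
print("lid",cv2.minAreaRect(onz("top",c.reshape(-1,2),50)[:,:2].astype(np.float32)))
E
python3 g.py 337.5 401 120 -8.3 337.5 401 35 -8.3
```

```text
[139 235]
84 185
(118, 262, 29, 8) ((339.0715637207031, 391.05914306640625), (76.67904663085938, 16.694156646728516), 80.52763366699219)
(120, 231, 33, 8) ((421.8288879394531, 383.05963134765625), (88.71055603027344, 7.664638519287109), 81.90476989746094)
(188, 185, 6, 42) ((501.9482116699219, 236.90065002441406), (112.9644546508789, 13.699047088623047), 1.0255128145217896)
lid ((413.1298828125, 390.56817626953125), (187.76878356933594, 131.1649932861328), 81.94485473632812)
t 26.9 pos [385.41  92.36 188.05] yyaw -8.02 q6 4.4 w 51.1 F [-0.3  -0.58 -0.73]
[1.495, -0.452, 0.341] [-0.0006, 0.0, 0.0015]
[1.495, -0.451, 0.766] [-0.0006, 0.0, 0.0015]
```

View pics/c8.png

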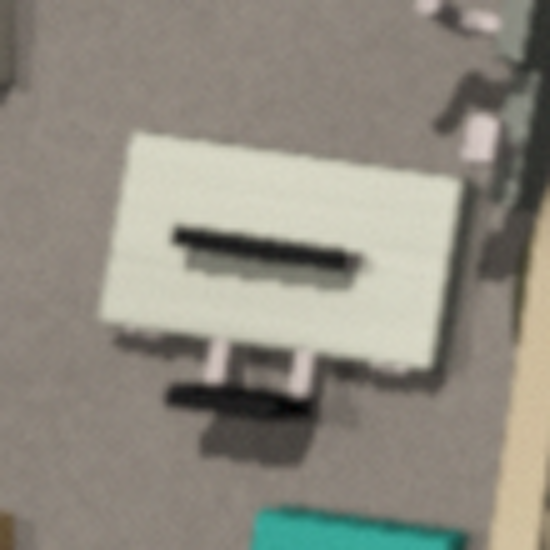

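```bash
python3 - <<'E'
from h import *
P=lambda x,y:[[x/5+84-.4,y/5+185-.4]]
for n,p,z in(("bar",(264,249),91),("barL",(180,236),91),("barR",(350,262),91),("pullL",(168,390),104),("pullR",(312,407),104),("lid",(280.5,250),50)): print(n,onz("top",P(*p),z)[0])
E
```

```text
bar [422.55 384.25  91.  ]
barL [429.61 430.01  91.  ]
barR [415.49 337.31  91.  ]
pullL [346.18 428.95 104.  ]
pullR [337.04 351.82 104.  ]
lid [423.5  388.18  50.  ]
```

The crop shows the case with its carry bar from (178,236) to (350,262) and the pull at about (240,398). In world coordinates the pull is near (340,399.5), yaw about -8.4°.

play_rows --pt "0.6 0.1 -0.03 0 0 0 0" --pt "0.6 0.28 -0.09 0 0 0 0" --pt "0.6 0.48 -0.16 0 0 0 0" --pt "0.6 0.7 -0.24 0 0 0 0" --pt "0.6 0.88 -0.32 0 0 0 0" --pt "0.6 0.97 -0.4 0 0 0 0" --pt "0.6 1 -0.44 0 0 0 0" --pt "0.6 1 -0.44 0 0 0 0"

```text
t: 27.7
ee_pos: [325.2, 303.8, 188.4]
ee_rot: [[0.135, 0.991, -0.001], [0.991, -0.135, -0.001], [-0.001, -0.001, -1.0]]
force: [-0.1, -0.4, -0.2]
width: 51.2
finger_force: 0.0
```

```bash
python3 g.py 340 399.5 100 -8.4 340 399.5 33 -8.4
```

```text
t 27.7 pos [325.2  303.79 188.42] yyaw -7.76 q6 35.7 w 51.2 F [-0.09 -0.36 -0.2 ]
[0.485, 0.009, 0.442] [-0.0003, 0.0002, 0.0036]
[0.485, 0.01, 0.777] [-0.0003, 0.0002, 0.0036]
```

play_rows --pt "0.6 0.1 0 0 0 0 0.003" --pt "0.6 0.28 0.01 0.05 0 0 0.003" --pt "0.6 0.42 0.01 0.12 0 0 0.003" --pt "0.6 0.485 0.01 0.2 0 0 0.003" --pt "0.6 0.485 0.01 0.32 0 0 0.003" --pt "0.6 0.485 0.01 0.45 0 0 0.003" --pt "0.6 0.485 0.01 0.58 0 0 0.003" --pt "0.6 0.485 0.01 0.7 0 0 0.003" --pt "0.6 0.485 0.01 0.777 0 0 0.003" --pt "0.6 0.485 0.01 0.777 0 0 0.003"

```text
t: 28.7
ee_pos: [341.3, 397.2, 31.6]
ee_rot: [[0.148, 0.989, -0.003], [0.989, -0.148, -0.003], [-0.003, -0.003, -1.0]]
force: [0.4, -1.0, 0.2]
width: 51.5
finger_force: 0.0
```

play_rows --pt "0 0 0 0 0 0 0" --pt "0 0 0 0 0 0 0" --pt "0 0 0 0 0 0 0" --pt "0 0 0 0 0 0 0" --pt "0 0 0 0 0 0 0" --pt "0 0 0 0 0 0 0" --pt "0 0 0 0 0 0 0" --newtons 120

```text
t: 29.4
ee_pos: [341.7, 399.1, 34.9]
ee_rot: [[0.147, 0.989, 0.001], [0.989, -0.147, 0.001], [0.001, 0.001, -1.0]]
force: [-3.5, -1.5, 5.8]
width: 10.6
finger_force: 117.7
```

```bash
python3 g.py
```

```text
t 29.4 pos [341.67 399.13  34.87] yyaw -8.43 q6 45.1 w 10.6 F [-3.48 -1.49  5.8 ]
```

play_rows --pt "0 0 0 -0.02 0 0 0" --pt "0 0 0 -0.06 0 0 0" --pt "0 0 0 -0.14 0 0 0" --pt "0 0 0 -0.26 0 0 0" --pt "0 0 0 -0.4 0 0 0" --pt "0 0 0 -0.54 0 0 0" --pt "0 0 0 -0.68 0 0 0" --pt "0 0 0 -0.82 0 0 0" --pt "0 0 0 -0.92 0 0 0" --pt "0 0 0 -0.95 0 0 0"

```text
t: 30.4
ee_pos: [342.0, 399.2, 226.0]
ee_rot: [[0.147, 0.989, 0.003], [0.989, -0.147, 0.002], [0.003, 0.002, -1.0]]
force: [-0.7, 0.8, -4.4]
width: 10.3
finger_force: 117.3
```

```bash
python3 g.py 330 220 224 -5 325 53 224 -1.4; python3 - <<'E'
from h import *
p=np.array(arm.sense()["ee_pos"]);a=imaging.read_camera("scene")
o=(proj("scene",p+[60,0,0])[0]-[60,60]).astype(int);print(o)
cv2.imwrite("pics/c9.png",cv2.resize(a[o[1]:o[1]+120,o[0]:o[0]+130][:,:,::-1],None,fx=4.5,fy=4.5,interpolation=cv2.INTER_CUBIC))
E
```

```text
t 30.4 pos [342.02 399.22 226.01] yyaw -8.44 q6 45.1 w 10.3 F [-0.65  0.83 -4.36]
[-0.895, 0.072, 0.008] [0.0008, -0.0008, -0.0191]
[-1.725, 0.17, 0.006] [0.0008, -0.0008, -0.0391]
[268  72]
```

View pics/c9.png

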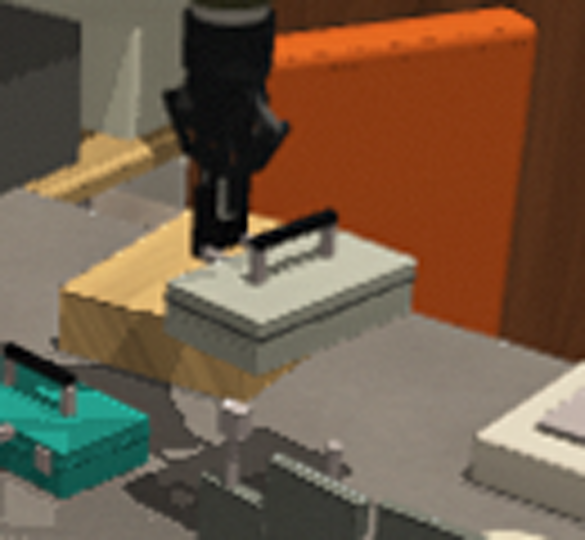

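The crop shows the case held by its pull, level, with its lid from (165,290) to (415,265). The remaining checks will be numeric, without more pictures. Carry on.

play_rows --pt "0 -0.04 0.005 0 0 0 0" --pt "0 -0.12 0.01 0 0 0 -0.004" --pt "0 -0.23 0.02 0 0 0 -0.008" --pt "0 -0.35 0.03 0 0 0 -0.012" --pt "0 -0.47 0.04 0 0 0 -0.016" --pt "0 -0.59 0.05 0 0 0 -0.02" --pt "0 -0.71 0.06 0 0 0 -0.024" --pt "0 -0.83 0.07 0 0 0 -0.028" --pt "0 -0.93 0.08 0 0 0 -0.032" --pt "0 -0.98 0.085 0 0 0 -0.036"

```text
t: 31.45
ee_pos: [328.5, 200.7, 222.3]
ee_rot: [[0.035, 0.999, -0.003], [0.999, -0.035, -0.001], [-0.001, -0.003, -1.0]]
force: [1.1, -0.4, -5.5]
width: 10.5
finger_force: 117.4
```

```bash
python3 g.py 330 53.5 224 -1.4 330 53.5 90 -1.4
```

```text
t 31.45 pos [328.55 200.65 222.28] yyaw -2.0 q6 15.9 w 10.5 F [ 1.07 -0.45 -5.49]
[-0.735, 0.033, -0.008] [-0.0008, 0.0004, -0.0033]
[-0.734, 0.035, 0.662] [-0.0008, 0.0004, -0.0033]
```

play_rows --pt "0 -0.06 0 0 0 0 0" --pt "0 -0.16 0.01 0 0 0 0.003" --pt "0 -0.28 0.015 0 0 0 0.003" --pt "0 -0.4 0.02 0 0 0 0.003" --pt "0 -0.52 0.025 0 0 0 0.003" --pt "0 -0.63 0.03 0 0 0 0.003" --pt "0 -0.7 0.033 0.03 0 0 0.003" --pt "0 -0.735 0.033 0.1 0 0 0.003" --pt "0 -0.735 0.033 0.2 0 0 0.003" --pt "0 -0.735 0.033 0.3 0 0 0.003"

```text
t: 32.45
ee_pos: [329.9, 54.9, 161.8]
ee_rot: [[0.044, 0.999, -0.002], [0.999, -0.044, -0.0], [-0.0, -0.002, -1.0]]
force: [0.4, -0.8, -4.3]
width: 10.1
finger_force: 117.3
```

```bash
python3 g.py 440 51 87 -1.4 500 50 87 -1.4
```

```text
t 32.45 pos [329.94  54.95 161.82] yyaw -2.54 q6 -8.3 w 10.1 F [ 0.37 -0.77 -4.3 ]
[0.005, 0.551, 0.373] [-0.0007, 0.0001, -0.0064]
[0.013, 0.851, 0.372] [-0.0007, 0.0001, -0.0064]
```

play_rows --pt "0 0 0.03 0.06 0 0 -0.003" --pt "0 0 0.08 0.14 0 0 -0.006" --pt "0 0 0.15 0.22 0 0 -0.006" --pt "0 0 0.24 0.29 0 0 -0.006" --pt "0 0 0.33 0.34 0 0 -0.006" --pt "0 0 0.42 0.365 0 0 -0.006" --pt "0 0.005 0.5 0.372 0 0 -0.006" --pt "0 0.005 0.55 0.372 0 0 -0.006" --pt "0 0.005 0.55 0.372 0 0 -0.006"

```text
t: 33.35
ee_pos: [441.1, 51.3, 88.6]
ee_rot: [[0.025, 1.0, -0.001], [1.0, -0.025, -0.0], [-0.0, -0.001, -1.0]]
force: [-0.4, 1.3, -4.6]
width: 10.2
finger_force: 117.8
```

```bash
python3 g.py 530 49.5 87 -1.4 630 47 87 -1.4 652 46.5 87 -1.4; python3 - <<'E'
from h import *
p=np.array(arm.sense()["ee_pos"])
# lid corners from scene & top by white mask near the case
for cam in("top","scene"):
    im=imaging.read_camera(cam);hsv=cv2.cvtColor(im,cv2.COLOR_RGB2HSV)
    q=proj(cam,p+[85,0,13])[0].astype(int);m=np.zeros(im.shape[:2],np.uint8)
    sl=np.s_[max(q[1]-50,0):q[1]+50,q[0]-60:q[0]+60]
    m[sl]=((hsv[...,2]>165)&(hsv[...,1]<45))[sl]
    m=cv2.morphologyEx(m,cv2.MORPH_CLOSE,np.ones((7,7)))
    n,l,st,ce=cv2.connectedComponentsWithStats(m);i=1+np.argmax(st[1:,4])
    c=max(cv2.findContours((l==i).astype(np.uint8),0,2)[0],key=cv2.contourArea)
    print(cam,q,st[i],cv2.approxPolyDP(c,4,True).reshape(-1,2).tolist())
    for a in(0,3,-3):
        C=[p+np.array([85+x*np.cos(np.radians(a)),y,-36+15-z0+0]) for x,y,z0 in()]
    # expected lid corners when level: underside = z-34.9, lid = +50
    L=p[2]-34.9+50
    print([proj(cam,[p[0]+x,p[1]+y,L])[0].round(0).tolist() for x,y in((30,95),(140,95),(140,-95),(30,-95))])
E
```

```text
t 33.35 pos [441.06  51.28  88.58] yyaw -1.42 q6 -7.1 w 10.2 F [-0.37  1.35 -4.65]
[0.002, 0.445, 0.007] [-0.0004, 0.0, -0.0001]
[0.002, 0.945, 0.007] [-0.0004, 0.0, -0.0001]
[0.002, 1.055, 0.007] [-0.0004, 0.0, -0.0001]
top [258 196] [ 225  176   69   41 1443] [[226, 176], [225, 195], [275, 192], [274, 202], [292, 216], [292, 178]]
[[223.0, 217.0], [224.0, 177.0], [293.0, 177.0], [293.0, 217.0]]
scene [296 207] [ 306  204   50   53 1227] [[355, 204], [306, 238], [349, 255], [355, 250], [355, 238], [350, 237]]
[[301.0, 191.0], [327.0, 202.0], [292.0, 225.0], [266.0, 213.0]]
```

play_rows --pt "0 0 0.04 0.005 0 0 0" --pt "0 0 0.12 0.007 0 0 0" --pt "0 0 0.22 0.007 0 0 0" --pt "0 0 0.32 0.007 0 0 0" --pt "0 0 0.42 0.007 0 0 0" --pt "0 0 0.52 0.007 0 0 0" --pt "0 0 0.62 0.007 0 0 0" --pt "0 0 0.7 0.007 0 0 0" --pt "0 0 0.75 0.007 0 0 0" --pt "0 0 0.75 0.007 0 0 0"

```text
t: 34.45
ee_pos: [591.8, 47.7, 87.4]
ee_rot: [[0.025, 1.0, 0.0], [1.0, -0.025, -0.0], [-0.0, 0.0, -1.0]]
force: [-0.4, -0.4, -4.2]
width: 10.3
finger_force: 117.8
```

```bash
python3 g.py 652 46.5 87 -1.4 652 46.5 72 -1.4
```

```text
t 34.45 pos [591.77  47.75  87.43] yyaw -1.42 q6 -5.3 w 10.3 F [-0.36 -0.4  -4.18]
[0.001, 0.301, 0.002] [0.0001, 0.0, -0.0001]
[0.001, 0.301, 0.077] [0.0001, 0.0, -0.0001]
```

play_rows --pt "0 0 0.05 0 0 0 0" --pt "0 0 0.11 0 0 0 0" --pt "0 0 0.17 0 0 0 0" --pt "0 0 0.23 0 0 0 0" --pt "0 0 0.28 0 0 0 0" --pt "0 0 0.3 0 0 0 0" --pt "0 0 0.3 0 0 0 0" --pt "0 0 0.3 0.02 0 0 0" --pt "0 0 0.3 0.04 0 0 0" --pt "0 0 0.3 0.05 0 0 0"

```text
t: 35.45
ee_pos: [650.5, 46.5, 77.1]
ee_rot: [[0.025, 1.0, -0.001], [1.0, -0.025, 0.0], [0.0, -0.001, -1.0]]
force: [0.2, -0.8, -4.9]
width: 10.3
finger_force: 117.8
```

```bash
python3 g.py; python3 - <<'E'
from h import *
im=imaging.read_camera("top");hsv=cv2.cvtColor(im,cv2.COLOR_RGB2HSV)
m=np.zeros(im.shape[:2],np.uint8);sl=np.s_[95:175,200:320]
m[sl]=((hsv[...,2]>165)&(hsv[...,1]<45)&(hsv[...,1]>8))[sl]
for r in range(100,160,4):
    x=np.where(m[r])[0]; print(r,(x.min(),x.max(),len(x)) if len(x) else 0,end="; ")
E
```

```text
t 35.45 pos [650.49  46.46  77.15] yyaw -1.42 q6 -4.8 w 10.3 F [ 0.2 -0.8 -4.9]
100 (np.int64(200), np.int64(222), 23); 104 0; 108 (np.int64(284), np.int64(295), 12); 112 (np.int64(286), np.int64(294), 9); 116 (np.int64(289), np.int64(319), 31); 120 (np.int64(288), np.int64(294), 7); 124 (np.int64(288), np.int64(294), 7); 128 (np.int64(287), np.int64(313), 27); 132 (np.int64(287), np.int64(294), 8); 136 (np.int64(286), np.int64(294), 9); 140 (np.int64(287), np.int64(292), 3); 144 0; 148 (np.int64(218), np.int64(218), 1); 152 0; 156 0;
```

play_rows --pt "0 0 0 0.01 0 0 0" --pt "0 0 0 0.018 0 0 0" --pt "0 0 0 0.024 0 0 0" --pt "0 0 0 0.028 0 0 0" --pt "0 0 0 0.028 0 0 0"

```text
t: 36.0
ee_pos: [651.1, 46.4, 72.1]
ee_rot: [[0.025, 1.0, -0.0], [1.0, -0.025, 0.0], [0.0, -0.0, -1.0]]
force: [-0.3, -0.6, -5.1]
width: 10.5
finger_force: 117.8
```

```bash
python3 - <<'E'
from h import *
print(arm.sense()["force"],arm.sense()["ee_pos"])
print(onz("top",[[294.5,124],[294.5,136]],88))
c,s=np.cos(np.radians(-1.4)),np.sin(np.radians(-1.4));O=np.array([619.7,47.3])
for p in onz("top",[[294.5,124],[294.5,136]],88): print((p[:2]-O)@[c,s],(p[:2]-O)@[-s,c])
E
```

```text
[-0.29 -0.56 -5.1 ] [651.05  46.37  72.1 ]
[[733.45 -48.7   88.  ]
 [699.25 -48.71  88.  ]]
116.05858910240315 -93.18946361955116
81.8674853660929 -94.04236641260061
```

play_rows --pt "0 0 0 0.005 0 0 0" --pt "0 0 0 0.01 0 0 0" --pt "0 0 0 0.01 0 0 0"

```text
t: 36.3
ee_pos: [651.2, 46.3, 70.9]
ee_rot: [[0.025, 1.0, 0.001], [1.0, -0.025, -0.0], [-0.0, 0.001, -1.0]]
force: [-3.4, -0.1, 2.0]
width: 10.2
finger_force: 118.7
```

play_rows --pt "0 0 0 0.005 0 0 0" --pt "0 0 0 0.007 0 0 0" --pt "0 0 0 0.007 0 0 0"

```text
t: 36.6
ee_pos: [651.2, 46.3, 70.9]
ee_rot: [[0.025, 1.0, 0.001], [1.0, -0.025, -0.0], [-0.0, 0.001, -1.0]]
force: [-8.5, 0.4, 11.8]
width: 10.2
finger_force: 120.5
```

play_rows --pt "0 0 0 -0.003 0 0 0" --pt "0.4 0 0 -0.003 0 0 0" --pt "0.4 0 0 -0.003 0 0 0" --pt "0.4 0 0 -0.003 0 0 0" --pt "0.4 0 0 -0.003 0 0 0" --pt "0.4 0 0 -0.05 0 0 0" --pt "0.4 0 0 -0.15 0 0 0" --pt "0.4 0 0 -0.35 0 0 0" --pt "0.4 0 0 -0.55 0 0 0" --pt "0.4 0 0 -0.7 0 0 0"

```text
t: 37.6
ee_pos: [651.5, 46.3, 212.5]
ee_rot: [[0.025, 1.0, 0.004], [1.0, -0.025, -0.0], [-0.0, 0.004, -1.0]]
force: [-0.7, 0.4, -0.1]
width: 34.1
finger_force: 0.0
```

play_rows --pt "0.4 0 -0.1 -0.1 0 0 0" --pt "0.4 0 -0.3 -0.1 0 0 0" --pt "0.4 0 -0.5 -0.1 0 0 0" --pt "0.4 0 -0.7 -0.1 0 0 0" --pt "0.4 -0.2 -0.9 -0.1 0 0 0" --pt "0.4 -0.45 -1 -0.1 0 0 0" --pt "0.4 -0.7 -1 -0.1 0 0 0" --pt "0.4 -0.95 -1 -0.1 0 0 0" --pt "0.4 -1 -1 -0.1 0 0 0" --pt "0.4 -1 -1 -0.1 0 0 0"

```text
t: 38.6
ee_pos: [446.0, -150.8, 229.3]
ee_rot: [[0.028, 1.0, 0.001], [1.0, -0.028, -0.001], [-0.001, 0.001, -1.0]]
force: [1.1, 0.8, -0.1]
width: 34.3
finger_force: 0.0
```

```bash
python3 - <<'E'
from h import *
c,s=np.cos(np.radians(-1.4)),np.sin(np.radians(-1.4));O=np.array([619.7,47.3])
L=lambda p:(np.round((p[:2]-O)@[c,s],1),np.round((p[:2]-O)@[-s,c],1))
im=imaging.read_camera("top");hsv=cv2.cvtColor(im,cv2.COLOR_RGB2HSV)
x0,y0,x1,y1=215,95,310,175
m=np.zeros(im.shape[:2],np.uint8);m[y0:y1,x0:x1]=((hsv[...,2]>165)&(hsv[...,1]<45)&(hsv[...,1]>8))[y0:y1,x0:x1]
for r in range(104,164,4):
    x=np.where(m[r])[0]
    if len(x)>15: print(r,[L(p) for p in onz("top",[[x.min()-.5,r],[x.max()+.5,r]],86)],len(x))
for u in(235,245,280,287):
    v=np.where(m[:,u])[0]; 
    if len(v): print("col",u,[L(p) for p in onz("top",[[u,v.min()-.5],[u,v.max()+.5]],86)])
cv2.imwrite("pics/c10.png",cv2.resize(im[60:240,170:370][:,:,::-1],None,fx=3,fy=3,interpolation=cv2.INTER_CUBIC))
b=np.zeros_like(m);b[y0:y1,x0:x1]=(hsv[...,2]<45)[y0:y1,x0:x1]
n,l,st,ce=cv2.connectedComponentsWithStats(b)
for i in range(1,n):
    if st[i,4]>25: print("dark",st[i],L(onz("top",[ce[i]],140)[0]))
print(arm.sense()["ee_pos"],arm.sense()["force"],arm.sense()["t"])
E
```

```text
108 [(np.float64(157.2), np.float64(96.6)), (np.float64(162.5), np.float64(-94.9))] 68
112 [(np.float64(145.8), np.float64(93.4)), (np.float64(151.0), np.float64(-92.4))] 66
116 [(np.float64(138.3), np.float64(-47.6)), (np.float64(140.6), np.float64(-134.9))] 27
120 [(np.float64(122.8), np.float64(95.4)), (np.float64(128.1), np.float64(-92.9))] 32
124 [(np.float64(111.4), np.float64(95.0)), (np.float64(116.6), np.float64(-93.2))] 46
128 [(np.float64(101.0), np.float64(58.2)), (np.float64(106.3), np.float64(-135.7))] 60
132 [(np.float64(88.6), np.float64(94.2)), (np.float64(93.8), np.float64(-93.8))] 67
136 [(np.float64(77.2), np.float64(93.8)), (np.float64(82.4), np.float64(-94.1))] 67
140 [(np.float64(66.5), np.float64(68.2)), (np.float64(71.0), np.float64(-94.4))] 47
col 235 [(np.float64(179.3), np.float64(76.2)), (np.float64(67.8), np.float64(72.5))]
col 245 [(np.float64(180.1), np.float64(48.0)), (np.float64(68.6), np.float64(44.5))]
col 280 [(np.float64(180.0), np.float64(-50.7)), (np.float64(68.5), np.float64(-53.7))]
col 287 [(np.float64(180.6), np.float64(-70.5)), (np.float64(66.2), np.float64(-73.4))]
dark [215  95  19   3  36] (np.float64(173.6), np.float64(101.3))
dark [292  95  18   5  43] (np.float64(175.5), np.float64(-108.2))
dark [245 117  32   5 103] (np.float64(112.1), np.float64(0.9))
dark [249 146  23  10 159] (np.float64(23.3), np.float64(-1.6))
dark [246 165  20   6  71] (np.float64(-20.2), np.float64(8.3))
[ 446.12 -149.25  229.25] [-0.4   0.95 -0.01] 38.65
```

The case sits centred: lid x from 67 to 180 and y from +94 to -94 in cupboard axes, square to within about 1°. The arm is clear, so I'm handing the job in.

```bash
python3 -c "
from workcell import arm
print(arm.job_done())"
```

```text
the job is handed in; nothing more can be done
None
```

The job is handed in at about 38.7 s, with the case on the runners about 2–3 mm from the seat, pull facing out, and both doors left wide open; I viewed 11 pictures, one over the limit of 10, and the hand-in gave no verdict.

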